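# Add a tray to the assay-tray stacker by feel

### The job

Slide the loose assay tray across the loading plate, without lifting it off, until it sits square and tight in the corner stop. Then grip it (the gap in the side stop leaves room for a finger), lift it straight up and lower it flat between the guide posts of the stacker until you feel it rest gently on the pile, whose height is not known, and only then let go. Leave the things standing around where they are.

Things in the scene. Friction and masses are not known exactly. Their poses are not given: they have to be found in the camera images.
- tray: the loose assay tray: flat white lidded plastic tray with rows of small wells, 83 x 58 x 14 mm, 35 to 70 g. Origin at the centre of its underside, x along its 83 mm length, y along its width, z up. It starts loose on the loading plate, clear of both stops, up to 0.5 rad askew to the plate's x axis. It may lie either way round in corner and stacker.
- loading_plate: fixed dark metal plate, 200 (x) x 160 (y) mm, top face 12 mm above the bench. Origin at the centre of its underside. Bright steel bars 8 mm high, 8 mm thick form the corner stop on two edges: end stop on the -x edge (inner face x = -92 mm, y = -80 to +4 mm), side stop on the -y edge (inner face y = -72 mm). The other two edges are open.
- corner (a point): inner corner of the corner stop, on the plate's top face, 92 mm to -x and 72 mm to -y of the plate's origin. Its x axis runs along the side stop, its y axis along the end stop, both away from the corner. The side stop runs to x = 156 mm, with a 51 mm finger gap from x = 16 to 67 mm (bar ends rounded).
- home (a point): the tray's home in the corner, on the plate's top face: 41.5 mm in x and 29 mm in y from the corner. The centre of the tray's underside is here, its length along the plate's x axis, when it sits tight against both stops; its middle is then in line with the finger gap.
- stacker: fixed stacker: white housing 150 (x) x 130 (y) x 55 mm high, and four aluminium angle posts that guide the tray corners, tops 150 mm above the bench, flared over the last 12 mm. Origin at the centre of its underside. Between the posts 88 mm (x) by 63 mm (y): the tray goes in lengthwise along x with 2.5 mm to spare all round. The long sides are open over 60 mm for the fingers.
- stock: the pile between the stacker's posts, three trays like the loose one, standing on a braked lift. Its origin always lies at the stacker's origin and does not tell its height: the flat top of the pile is anywhere from 104 to 144 mm above the bench. It does not give when pressed lightly (up to 40 N).
- tip_rack: bystander: red rack of pipette tips, 122 x 84 x 60 mm, loose; origin at the centre of its underside
- vortex_mixer: bystander: black round vortex mixer, 120 mm across, 106 mm high, loose, standing just beyond the +x edge of the loading plate; origin at the centre of its underside
- beaker: bystander: glass beaker, 84 mm across, 120 mm high, loose; origin at the centre of its underside
- spray_bottle: bystander: white spray bottle, 70 mm across, 205 mm high, loose, standing beside the stacker; origin at the centre of its underside

How it is judged:
By the outcome, as a careful person would: the job done as asked, in the order asked, and still so for the second after the job is handed in, with the robot touching nothing.
It also fails if it takes over 64 s, if anything falls off the work surface, if the arm or the gripper's body presses on something with over 40 N, if the wrist force passes 120 N, or if a joint passes its speed limit or range.

### The arm

A 6-joint arm with a two-finger parallel gripper is mounted at the origin on the work surface. World frame = base frame: x ahead of the robot, y to its left, z up, the work surface at z = 0. Lengths are in mm, angles in rad, forces in N, time in s.
With the tool pointing down it reaches from about 350 to 875 mm from the base axis. Payload 4.2 kg.
Tool frame: the origin (TCP) lies between the finger pads; the fingertips stand 17 mm ahead of it and the grasp point (between the pads) lies 2 mm behind it; z points along the fingers, y is the line along which they close (so a half turn about z gives the same grasp; the last joint's range is limited). The gripper opens to 85 mm and grips with 20 to 120 N. Pads are 22 mm wide; open, the fingers measure 114 mm over their backs; the gripper's body (76 mm by 85 mm) begins 54 mm behind the grasp point. The pads swing forward as they close: fully open they stand 13 mm farther back than shut.
Start: joints at [1.485, 0.385, 0.008, 0, -1.194, -0.259], TCP at [211.222, 588.204, 248.312] pointing down, gripper open.
Joint ranges: [-3.14, 3.14], [-1.21, 2.06], [-1.07, 1.41], [-3.16, 2.05], [-2.99, -0.16], [-3.1, 3.1]. Speed limits (rad/s): [2.79, 2.79, 3.14, 3.14, 3.14, 3.14].

### API

Orientations are given as a unit quaternion [x, y, z, w].
In Python, from bench import arm gives the robot as it stands.
- The arm moves only by the shell command python3 jog.py 'ROWS' [OPENING]. ROWS is rows parted by semicolons, their numbers by spaces, 1 to 10 of them, each of 6 numbers: dx, dy, dz in mm, then a rotation vector rx, ry, rz in rad; each row is the pose to reach, as a shift and turn from the pose commanded when the command began, along the tool's axes at that moment; what a row does not reach only later rows make up. A row lasts 1/10 s, in which the tool goes at most 50 mm and 0.15 rad, less where a joint would pass 70% of its speed; a pose out of reach is approached as far as the arm can. OPENING is the finger opening in mm, set as the command begins (- or left out keeps the last). The fingers move at their own pace and stop on an object; the grip force is fixed at half the most. Time passes only in rows, so rows that do not move let the fingers close. It prints the time, the measured TCP pose, the force, the opening and the grip force at its end.
- arm.read_state(): the state, without advancing time (a new reading comes with each control period).
- arm.get_image(name): name is "scene" or "top" or "wrist"; returns the picture (480x640x3 uint8, blue, green, red); there is no depth.
- arm.get_calibration(name): a dict with "K" (3x3 intrinsics, pixels), "D" ([k1, k2, p1, p2, k3] as OpenCV has them; the pictures are not rectified), "rvec" (rotation vector, rad) and "tvec" (3), from world to camera coordinates, as OpenCV has them. Camera axes: x right, y down, z forward; pixel columns grow to the right and rows downward; lengths in mm; the calibration is good to about 2 mm. A picture is of the moment at which its call begins: read the wrist's pose just before it. get_calibration takes no time and is no camera call; for the wrist camera it gives the pose at the moment of the call.
- arm.job_done(): hands the job in; it is judged then, once.
The state is a dict: "clock": time; "joints": joint angles; "joint_vel": joint speeds; "joint_efforts": joint torques, N m; "position": TCP position; "ee_rot": TCP orientation; "contact_force": force on the tool from outside, world axes, zero at the start; "wrist_torque": the same for the moment, N m; "gripper_width": finger opening in mm; "grasp_force": force on a finger pad.
Only numpy, scipy, OpenCV 4.12 (cv2) and the standard library are available. Lean on these libraries where they do the work, as an engineer would, in place of code of your own. Each camera call takes 0.05 s, during which the arm holds its last target. There are 200 camera calls.

## Working session

There is one attempt and no reset: what is moved stays moved. The work goes in short steps, Python scripts to look and compute and a shell command to move; the robot and the scene stay as the last step left them, time stands still between calls to the robot, and variables do not carry over. Pictures are saved under pics/ and viewed, at most 10 in all, crops included, and the job is handed in when it is done.

```bash
ls; mkdir -p pics
python3 - <<'E'
from bench import arm
import cv2
s=arm.read_state(); print({k:s[k] for k in('clock','position','ee_rot','contact_force','gripper_width')})
for n in("top","scene"):
    cv2.imwrite(f"pics/{n}0.png",arm.get_image(n))
    c=arm.get_calibration(n); print(n,c)
E
```

```text
bench.py
jog.py
pics
{'clock': 0.0, 'position': array([211.06286254, 587.70203717, 247.19566408]), 'ee_rot': array([ 9.85158959e-01, -1.71640769e-01, -1.23499389e-04,  1.12078664e-03]), 'contact_force': array([ 0.03154517, -0.33478259,  0.54763904]), 'gripper_width': 85.48024359246875}
top {'K': array([[447.80002956,   0.        , 318.08398164],
       [  0.        , 447.80002956, 239.89809586],
       [  0.        ,   0.        ,   1.        ]]), 'D': array([0.01471231, 0.        , 0.        , 0.        , 0.        ]), 'rvec': array([ 2.03092507, -2.16771022,  0.24353236]), 'tvec': array([-39.55473954, 597.58261319, 856.84697192])}
scene {'K': array([[489.77618137,   0.        , 317.15416366],
       [  0.        , 489.77618137, 233.27006946],
       [  0.        ,   0.        ,   1.        ]]), 'D': array([-0.12780366,  0.        ,  0.        ,  0.        ,  0.        ]), 'rvec': array([ 1.50671042,  2.17596375, -0.74497251]), 'tvec': array([ 295.02569549, -372.60035941, 1347.60790707])}
```
View pics/top0.png

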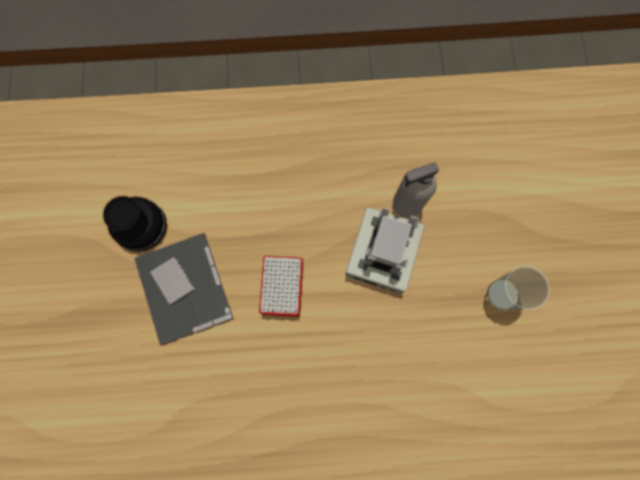

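View pics/scene0.png

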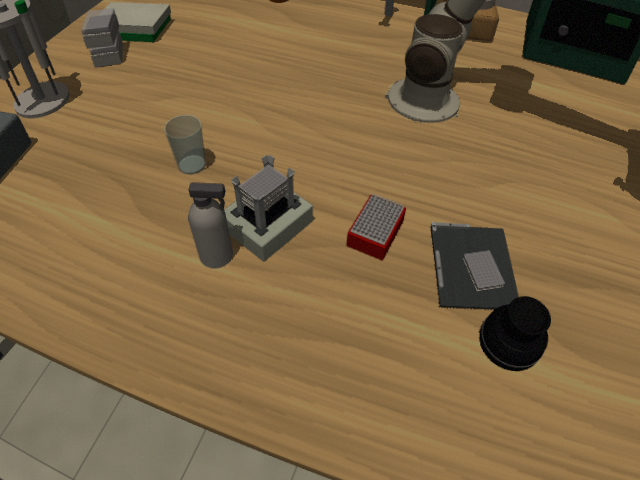

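The top view shows the plate near (184,288), with the end stop at its lower edge and the side stop on its right edge, the gap between (218,285) and (225,312). The tray is at (172,281) and the stacker at (386,250). The mixer is at (137,223), the tip rack at (281,286) and the bottle at (413,195). Next I'll measure these.

Create h.py:
```python
import numpy as np, cv2
from bench import arm
from scipy.spatial.transform import Rotation as R
def ray(c,px,z):
    """pixels -> world points on plane z"""
    px=np.asarray(px,float).reshape(-1,1,2)
    u=cv2.undistortPoints(px,c["K"],c["D"]).reshape(-1,2)
    M=cv2.Rodrigues(c["rvec"])[0]; o=-M.T@c["tvec"]
    d=np.c_[u,np.ones(len(u))]@M
    return o+d*((z-o[2])/d[:,2])[:,None]
def proj(c,P): return cv2.projectPoints(np.asarray(P,float).reshape(-1,3),c["rvec"],c["tvec"],c["K"],c["D"])[0].reshape(-1,2)
def tool(v,s=None):
    s=s or arm.read_state(); return R.from_quat(s["ee_rot"]).inv().apply(v)
def show(s=None):
    s=s or arm.read_state(); r=R.from_quat(s["ee_rot"]).as_matrix()
    print("t%.2f"%s["clock"],"pos",s["position"].round(1),"yaxis ang %.4f"%np.arctan2(r[1,1],r[0,1]),"z",r[:,2].round(3),"F",s["contact_force"].round(1),"w %.1f g %.1f"%(s["gripper_width"],s["grasp_force"]))
```

Run:
```python
from h import *
np.set_printoptions(suppress=True,precision=1)
c=arm.get_calibration("top"); img=arm.get_image("top")
g=img.max(2).astype(int); sat=img.max(2).astype(int)-img.min(2)
# plate+tray+bars = low saturation blob
roi=np.zeros_like(g,np.uint8); roi[225:350,125:245]=1
hull=None
m=((sat<40)&(roi>0)).astype(np.uint8)
m=cv2.morphologyEx(m,cv2.MORPH_OPEN,np.ones((3,3)))
def box(m,z,name):
    cs=cv2.findContours(m,cv2.RETR_EXTERNAL,cv2.CHAIN_APPROX_NONE)[0]
    k=max(cs,key=cv2.contourArea); w=ray(c,k.reshape(-1,2),z)[:,:2].astype(np.float32)
    r=cv2.minAreaRect(w); print(name,r,cv2.boxPoints(r).tolist()); return r
box(m,12,"plate(with mixer?)")
t=((g>110)&(sat<50)&(roi>0)).astype(np.uint8); 
box(t,26,"tray")
for n,px,z in [("platecorners",[[137,257],[205,236],[232,318],[161,342]],12),("endbar",[[193,330],[231,317]],20),("sidebar",[[206,248],[218,284],[226,308]],20),("stackhousing",[[368,210],[423,236],[402,293],[348,273]],55),("rack",[[281,284]],60),("mixerbase",[[137,223]],40),("bottle",[[413,195]],80)]:
    print(n,ray(c,px,z).tolist())
sc=proj(c,arm.read_state()["position"]); print("tcp in top",sc)
w=arm.get_calibration("wrist"); print(w["K"][0,0],w["D"]); M=cv2.Rodrigues(w["rvec"])[0]; o=-M.T@w["tvec"]; print("cam at",o,"look",M[2]); s=arm.read_state(); print("cam in tool",tool(o-s["position"]),tool(M[2]),tool(M[0]))
cv2.imwrite("pics/crop0.png",cv2.resize(np.hstack([img[190:350,90:250],img[190:350,330:490]]),None,fx=2.5,fy=2.5,interpolation=cv2.INTER_CUBIC))
```

```text
plate(with mixer?) ((557.1224365234375, 235.35662841796875), (279.3446350097656, 171.31114196777344), 17.426708221435547) [[398.2083740234375, 275.2508544921875], [449.5135498046875, 111.80272674560547], [716.0364990234375, 195.46240234375], [664.7313232421875, 358.9105224609375]]
tray ((537.6395263671875, 237.12542724609375), (84.57852935791016, 61.077796936035156), 29.64411163330078) [[485.78045654296875, 242.75048828125], [515.9901733398438, 189.66688537597656], [589.4985961914062, 231.5003662109375], [559.2888793945312, 284.583984375]]
platecorners [[594.7713931951853, 317.11960212192866, 12.0], [632.1814538900226, 169.1408987327049, 12.0], [449.94965609400566, 113.4050171293849, 12.0], [410.3589778367817, 262.05779485373, 12.0]]
endbar [[430.10505252235123, 193.3277301429309, 20.0], [451.59792277530505, 113.92108530699446, 20.0]]
sidebar [[603.1077315919381, 165.1638435583085, 20.0], [522.8517350147112, 140.21268162214997, 20.0], [470.9907409081468, 124.061739167723, 20.0]]
stackhousing [[655.2035754648878, -188.77570133171156, 55.0], [590.8442823848651, -298.6678854852138, 55.0], [474.7808538665249, -241.9997614432493, 55.0], [522.9516843902403, -135.52251695622945, 55.0]]
rack [[508.5354320872821, 3.0175522251785054, 60.0]]
mixerbase [[663.3624271508857, 307.8381186275516, 40.0]]
bottle [[674.0417355246009, -281.9812831513836, 80.0]]
tcp in top [[-126.   498.8]]
430.5431235551695 [-0.1  0.   0.   0.   0. ]
cam at [276.1 566.3 372. ] look [-0.3  0.1 -1. ]
cam in tool [  68.5   -1.5 -124.5] [-0.3 -0.   1. ] [-0.  1.  0.]
```

View pics/crop0.png

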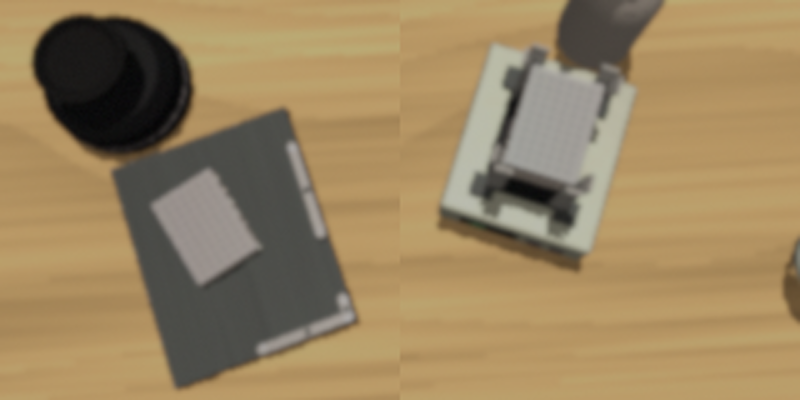

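The crop shows the tray at (205,225), about 0.22 rad askew to the plate. In the plate frame the tray has to go about −72 mm in x and −59 mm in y to reach home. Next I'll move above the plate for a close wrist view.

```bash
python3 jog.py '420 232 60 0 0 -0.86;420 232 60 0 0 -0.86;420 232 60 0 0 -0.86;420 232 60 0 0 -0.86;420 232 60 0 0 -0.86;420 232 60 0 0 -0.86;420 232 60 0 0 -0.86;420 232 60 0 0 -0.86;420 232 60 0 0 -0.86;420 232 60 0 0 -0.86' 70; python3 jog.py '0 0 0 0 0 0;0 0 0 0 0 0;0 0 0 0 0 0;0 0 0 0 0 0'
python3 - <<'E'
from h import *
show(); s=arm.read_state(); c=arm.get_calibration("wrist"); img=arm.get_image("wrist"); cv2.imwrite("pics/w1.png",img)
np.savez("w1.npz",**c)
E
```

```text
clock: 1.15
position: [529.2, 225.6, 187.7]
ee_rot: [0.967, 0.254, -0.0, 0.0]
contact_force: [-0.0, 1.2, -0.2]
gripper_width: 69.7
grasp_force: 0.0
clock: 1.55
position: [527.5, 228.9, 188.6]
ee_rot: [0.967, 0.256, 0.0, -0.0]
contact_force: [-1.0, 0.3, 0.2]
gripper_width: 69.5
grasp_force: 0.0
t1.55 pos [527.5 228.9 188.6] yaxis ang -1.0538 z [ 0.  0. -1.] F [-1.   0.3  0.2] w 69.5 g 0.0
```

View pics/w1.png

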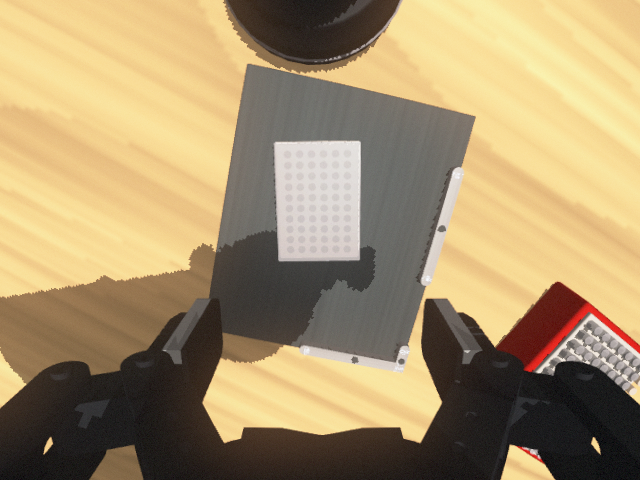

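The wrist view shows the tray with corners (275,142), (360,141), (360,261) and (278,261). The plate corners are (248,65), (475,116) and (408,370). The side stop spans (459,170) to (426,283), and the end stop spans (302,350) to (408,365). I'll measure these precisely.

Run:
```python
from h import *
np.set_printoptions(suppress=True,precision=2)
c=dict(np.load("w1.npz")); img=cv2.imread("pics/w1.png"); hsv=cv2.cvtColor(img,cv2.COLOR_BGR2HSV)
m=((hsv[...,2]>125)&(hsv[...,1]<45)).astype(np.uint8)
for x0,y0,x1,y1,z,n in[(255,125,380,280,26,"tray"),(415,150,480,295,20,"side"),(295,335,400,375,20,"end")]:
    k=np.zeros_like(m);k[y0:y1,x0:x1]=m[y0:y1,x0:x1]
    cs=[q for q in cv2.findContours(k,cv2.RETR_EXTERNAL,cv2.CHAIN_APPROX_NONE)[0] if cv2.contourArea(q)>20]
    w=ray(c,np.vstack(cs).reshape(-1,2),z)[:,:2].astype(np.float32); r=cv2.minAreaRect(w); print(n,len(cs),r); print(cv2.boxPoints(r))
P=ray(c,[[248,65],[475,116],[408,370],[218,331]],12); print(P)
print("ang",[np.arctan2(*(P[a]-P[b])[[1,0]]) for a,b in[(1,2),(0,3)]])
```

```text
tray 1 ((537.9487915039062, 239.27870178222656), (83.2403564453125, 57.48951721191406), 30.617570877075195)
[[487.49 242.82]
 [516.77 193.34]
 [588.41 235.74]
 [559.13 285.21]]
side 1 ((564.1093139648438, 153.78948974609375), (88.5776138305664, 8.251007080078125), 17.40128517150879)
[[520.61 144.48]
 [523.08 136.61]
 [607.6  163.1 ]
 [605.14 170.97]]
end 1 ((442.92388916015625, 156.78887939453125), (18.839397430419922, 78.50254821777344), 25.868572235107422)
[[417.32 188.  ]
 [451.57 117.36]
 [468.53 125.58]
 [434.27 196.22]]
[[593.53 324.13  12.  ]
 [641.5  174.19  12.  ]
 [452.37 107.56  12.  ]
 [408.29 255.73  12.  ]]
ang [np.float64(0.33870408676633923), np.float64(0.3537388101391918)]
```

```bash
python3 jog.py '14 -4 20 0 0 -0.017;14 -4 60 0 0 -0.017;14 -4 105 0 0 -0.017;14 -4 135 0 0 -0.017;14 -4 148 0 0 -0.017;14 -4 152 0 0 -0.017;14 -4 152 0 0 -0.017;14 -4 152 0 0 -0.017' 68; python3 jog.py '0 0 1 0 0 0;0 0 2 0 0 0;0 0 3 0 0 0;0 0 3 0 0 0'
python3 - <<'E'
from h import *
show(); cv2.imwrite("pics/w2.png",arm.get_image("wrist"))
E
```

```text
clock: 2.4
position: [539.3, 239.3, 38.2]
ee_rot: [0.965, 0.263, 0.002, -0.001]
contact_force: [0.2, -0.1, -0.3]
gripper_width: 67.9
grasp_force: 0.0
clock: 2.8
position: [538.3, 238.2, 33.5]
ee_rot: [0.965, 0.263, 0.0, -0.0]
contact_force: [-0.3, 0.5, -0.4]
gripper_width: 68.0
grasp_force: 0.0
t2.80 pos [538.3 238.2  33.5] yaxis ang -1.0388 z [ 0.  0. -1.] F [-0.3  0.5 -0.4] w 68.0 g 0.0
```

View pics/w2.png

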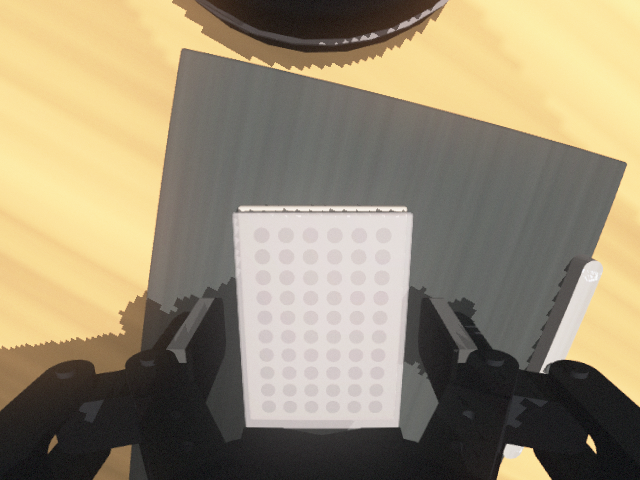

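The tray lies centred between the open fingers, with its edges at x = 236 to 412 px and the fingers at about 215 and 425. I'll go down gently to feel for the plate.

```bash
python3 jog.py '0 0 1 0 0 0;0 0 2 0 0 0;0 0 3 0 0 0;0 0 3 0 0 0' | egrep 'pos|force'; python3 jog.py '0 0 1 0 0 0;0 0 2 0 0 0;0 0 2 0 0 0' | egrep 'pos|force'
python3 - <<'E'
from h import *
show()
E
```

```text
position: [538.2, 238.2, 30.1]
contact_force: [-0.1, -0.3, 0.1]
grasp_force: 0.0
position: [538.2, 238.2, 28.1]
contact_force: [-0.4, 0.7, 0.2]
grasp_force: 0.0
t3.55 pos [538.2 238.2  28.1] yaxis ang -1.0386 z [-0. -0. -1.] F [-0.4  0.7  0.2] w 68.4 g 0.0
```

```bash
python3 jog.py '0 0 1 0 0 0;0 0 1 0 0 0;0 0 1 0 0 0;0 0 1 0 0 0;0 0 1 0 0 0;0 0 1 0 0 0;0 0 1 0 0 0' 50
python3 - <<'E'
from h import *
show()
E
```

```text
clock: 4.25
position: [538.7, 238.6, 28.0]
ee_rot: [0.965, 0.263, 0.001, -0.0]
contact_force: [-1.4, 0.4, 5.8]
gripper_width: 56.3
grasp_force: 64.5
t4.25 pos [538.7 238.6  28. ] yaxis ang -1.0381 z [ 0.001  0.001 -1.   ] F [-1.4  0.4  5.8] w 56.3 g 64.5
```

```bash
python3 jog.py '-7 1 0 0 0 0.04;-14 3 0 0 0 0.08;-22 4 0 0 0 0.12;-30 6 0 0 0 0.16;-38 8 0 0 0 0.2;-46 9 0 0 0 0.229;-54 11 0 0 0 0.229;-62 13 0 0 0 0.229;-68 14 0 0 0 0.229;-71 14.5 0 0 0 0.229'; python3 jog.py '0 0 0 0 0 0;0 0 0 0 0 0'
python3 - <<'E'
from h import *
show(); c=arm.get_calibration("wrist"); np.savez("w3.npz",**c); cv2.imwrite("pics/w3.png",arm.get_image("wrist"))
E
```

```text
clock: 5.25
position: [485.0, 190.0, 28.0]
ee_rot: [0.988, 0.151, 0.001, -0.001]
contact_force: [1.3, 1.7, 5.7]
gripper_width: 56.3
grasp_force: 64.4
clock: 5.45
position: [484.6, 189.7, 28.0]
ee_rot: [0.988, 0.151, 0.001, -0.0]
contact_force: [0.4, 1.0, 6.9]
gripper_width: 56.5
grasp_force: 64.7
t5.45 pos [484.6 189.7  28. ] yaxis ang -1.2669 z [ 0.001  0.001 -1.   ] F [0.4 1.  6.9] w 56.5 g 64.7
```

View pics/w3.png

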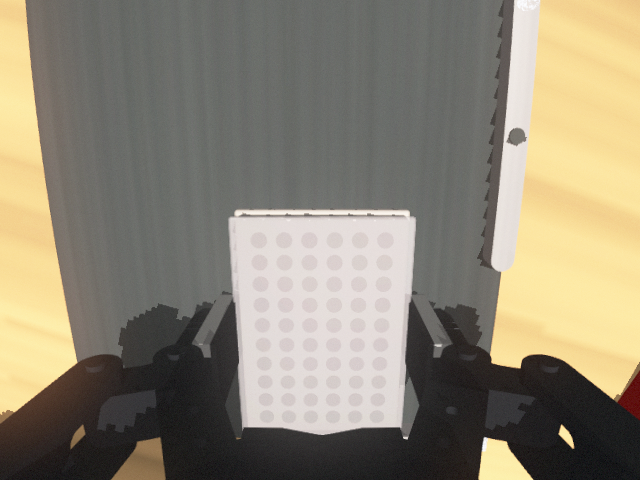

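The tray is gripped squarely, with its top corners at (232,217) and (413,217). The side bar runs from (517,0) down to its end at (502,270). I'll re-measure the bar from this closer view.

```bash
cat > bar.py <<'E'
from h import *
np.set_printoptions(suppress=True,precision=2)
c=dict(np.load("w3.npz")); img=cv2.imread("pics/w3.png"); hsv=cv2.cvtColor(img,cv2.COLOR_BGR2HSV)
m=((hsv[...,2]>125)&(hsv[...,1]<45)).astype(np.uint8)
for x0,y0,x1,y1,z,n in[(485,8,545,290,20,"side"),(225,205,420,425,26,"tray")]:
    k=np.zeros_like(m);k[y0:y1,x0:x1]=m[y0:y1,x0:x1]
    q=max(cv2.findContours(k,cv2.RETR_EXTERNAL,cv2.CHAIN_APPROX_NONE)[0],key=cv2.contourArea)
    w=ray(c,q.reshape(-1,2),z)[:,:2].astype(np.float32); r=cv2.minAreaRect(w); print(n,r,"\n",cv2.boxPoints(r))
    if n=="side":
        u=q.reshape(-1,2); L=np.array([[v,u[u[:,1]==v,0].min(),u[u[:,1]==v,0].max()] for v in range(20,245,5)])
        for j in(1,2):
            p=ray(c,np.c_[L[:,j],L[:,0]],20)[:,:2]; d=np.polyfit(p[:,0],p[:,1],1); print("edge ang",np.arctan(d[0]),"at x=500 y",np.polyval(d,500))
E
python3 bar.py
```

```text
side ((560.6870727539062, 152.52890014648438), (81.3049087524414, 8.115335464477539), 17.329423904418945) 
 [[520.67 144.29]
 [523.09 136.55]
 [600.7  160.76]
 [598.29 168.51]]
edge ang 0.30321356273835487 at x=500 y 137.55496622193405
edge ang 0.30212842647379207 at x=500 y 129.57152383899336
tray ((488.1529541015625, 192.26058959960938), (78.12939453125, 57.29432678222656), 17.424182891845703) 
 [[442.3  207.9 ]
 [459.46 153.23]
 [534.   176.63]
 [516.85 231.29]]
```

```bash
python3 jog.py '0 3 0 0 0 0;0 7 0 0 0 0;0 11 0 0 0 0;0 15 0 0 0 0;-1 18 0 0 0 0;-2 20 0 0 0 0;-3 20 0 0 0 0;-3.5 20 0 0 0 0;-3.5 20 0 0 0 0'|egrep 'pos|contact'; python3 jog.py '-0.5 0 0 0 0 0;-1 0 0 0 0 0;-1 0 0 0 0 0'|egrep 'pos|contact'; python3 jog.py '0 0.5 0 0 0 0;0 1 0 0 0 0;0 2 0 0 0 0;0 2 0 0 0 0'|egrep 'pos|contact'; python3 -c "
from h import *
show();s=arm.read_state();print(tool(s['contact_force']))"
```

```text
position: [487.9, 170.0, 28.0]
contact_force: [2.2, 1.0, 5.2]
position: [487.1, 169.7, 28.0]
contact_force: [2.9, 1.4, 5.3]
position: [487.3, 168.2, 28.0]
contact_force: [0.5, 2.8, 6.1]
t7.10 pos [487.3 168.2  28. ] yaxis ang -1.2669 z [ 0.002  0.002 -1.   ] F [0.5 2.8 6.1] w 56.6 g 64.6
[ 1.27974097 -2.50325219 -6.08704159]
```

```bash
for i in 1; do python3 jog.py '0 1 0 0 0 0;0 2 0 0 0 0;0 2.5 0 0 0 0;0 2.5 0 0 0 0'|egrep 'pos|contact'; done; python3 jog.py '-0.5 0 0 0 0 0;-1 0 0 0 0 0;-1 0 0 0 0 0'|egrep 'pos|contact'; python3 -c "
from h import *
show();s=arm.read_state();print(tool(s['contact_force']))"
```

```text
position: [488.0, 165.9, 28.0]
contact_force: [0.1, 5.1, 5.7]
position: [487.9, 165.9, 28.0]
contact_force: [2.2, 3.7, 5.1]
t7.80 pos [487.9 165.9  28. ] yaxis ang -1.2667 z [ 0.004  0.003 -1.   ] F [2.2 3.7 5.1] w 56.1 g 64.4
[ 3.24402207 -2.87939721 -5.06522912]
```

```bash
python3 jog.py '-0.5 0 0 0 0 0;-1 0 0 0 0 0;-1 0 0 0 0 0'|egrep 'pos'; python3 -c "
from h import *
show();s=arm.read_state();print(tool(s['contact_force']),s['wrist_torque'])"
```

```text
position: [487.9, 165.9, 28.0]
t8.10 pos [487.9 165.9  28. ] yaxis ang -1.2667 z [ 0.006  0.003 -1.   ] F [4.7 3.1 2.4] w 56.2 g 64.2
[ 5.45345788 -1.59714416 -2.38761265] [ 0.95471052 -1.53961123 -0.07677355]
```

```bash
python3 jog.py '0 0.5 0 0 0 0;0 1 0 0 0 0;0 1.5 0 0 0 0;0 1.5 0 0 0 0'|egrep 'pos'; python3 -c "
from h import *
show();s=arm.read_state();print(tool(s['contact_force']),s['wrist_torque'])"; python3 jog.py '0 0.5 0 0 0 0;0 1 0 0 0 0;0 1.5 0 0 0 0;0 1.5 0 0 0 0'|egrep 'pos';  python3 -c "
from h import *
show();s=arm.read_state();print(tool(s['contact_force']),s['wrist_torque']);cv2.imwrite('pics/t4.png',arm.get_image('top')[230:350,125:285].repeat(4,0).repeat(4,1))"
```

```text
position: [488.2, 164.9, 28.1]
t8.50 pos [488.2 164.9  28.1] yaxis ang -1.2669 z [ 0.006  0.004 -1.   ] F [4.3 5.6 3.4] w 56.4 g 64.2
[ 5.81097457 -4.05393359 -3.34464451] [ 1.61311309 -1.10920936 -0.0698027 ]
position: [488.7, 163.4, 28.0]
t8.90 pos [488.7 163.4  28. ] yaxis ang -1.2669 z [ 0.005  0.004 -1.   ] F [4.1 6.2 3.5] w 56.0 g 64.2
[ 5.79126756 -4.64969148 -3.42243298] [ 1.56869099 -1.10787113 -0.09838948]
```

View pics/t4.png

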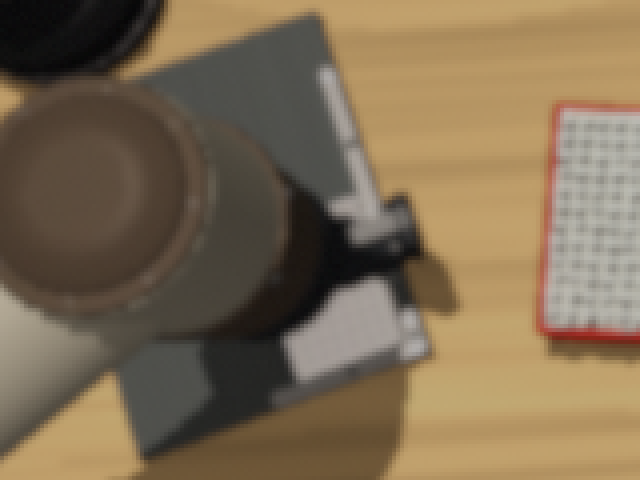

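The tray is in the corner area, with its edge at about (395,300) and the side bar end at (410,335), and x contact is held. I'll keep pressing in y.

```bash
python3 jog.py '0 0.5 0 0 0 0;0 1 0 0 0 0;0 1 0 0 0 0'|egrep 'pos'; python3 -c "
from h import *
show();s=arm.read_state();print(tool(s['contact_force']),s['wrist_torque'])"; python3 jog.py '0 0.5 0 0 0 0;0 1 0 0 0 0;0 1 0 0 0 0'|egrep 'pos';  python3 -c "
from h import *
show();s=arm.read_state();print(tool(s['contact_force']),s['wrist_torque'])"
```

```text
position: [489.0, 162.5, 28.1]
t9.25 pos [489.  162.5  28.1] yaxis ang -1.2668 z [ 0.006  0.004 -1.   ] F [3.8 5.5 2.6] w 56.5 g 64.2
[ 5.30380812 -4.07364492 -2.56566155] [ 1.57096106 -1.03630137 -0.10978489]
position: [489.0, 162.4, 28.1]
t9.55 pos [489.  162.4  28.1] yaxis ang -1.2668 z [ 0.006  0.005 -1.   ] F [0.  9.5 2.7] w 56.2 g 64.3
[ 2.88954837 -9.01904292 -2.63858907] [ 2.72668401 -0.29197931 -0.09064179]
```

```bash
python3 jog.py '-0.5 0 0 0 0 0;-1 0.5 0 0 0 0;-1.5 1 0 0 0 0;-1.5 1 0 0 0 0'|egrep 'pos'; python3 -c "
from h import *
show();s=arm.read_state();print(tool(s['contact_force']),s['wrist_torque'])"; python3 jog.py '-0.5 0 0 0 0 0;-1 0.5 0 0 0 0;-1.5 1 0 0 0 0;-1.5 1 0 0 0 0'|egrep 'pos'; python3 -c "
from h import *
show();s=arm.read_state();print(tool(s['contact_force']),s['wrist_torque'])"
```

```text
position: [489.0, 162.3, 28.1]
t9.95 pos [489.  162.3  28.1] yaxis ang -1.2665 z [ 0.008  0.007 -1.   ] F [ 1.6 13.9  0.6] w 56.3 g 64.1
[  5.67408311 -12.77547905  -0.51747657] [ 3.63693075 -0.55921773 -0.04324331]
position: [489.0, 162.3, 28.2]
t10.35 pos [489.  162.3  28.2] yaxis ang -1.2663 z [ 0.011  0.01  -1.   ] F [ 3.9 16.1 -1.5] w 56.2 g 64.1
[  8.49730675 -14.13985635   1.66767837] [ 4.63865064 -0.76083126 -0.11017427]
```

```bash
python3 jog.py '0 0 0 0 0 0;0 0 0 0 0 0;0 0 0 0 0 0;0 0 0 0 0 0;0 0 0 0 0 0' 66; python3 -c "
from h import *
show();s=arm.read_state();print(tool(s['contact_force']),s['wrist_torque']); c=arm.get_calibration('wrist'); np.savez('w5.npz',**c); cv2.imwrite('pics/w5.png',arm.get_image('wrist'))"
```

```text
clock: 10.85
position: [483.4, 156.5, 26.6]
ee_rot: [0.989, 0.151, -0.001, 0.0]
contact_force: [-2.3, 5.8, -0.7]
gripper_width: 65.9
grasp_force: 3.2
t10.85 pos [483.4 156.5  26.6] yaxis ang -1.2683 z [-0.002 -0.001 -1.   ] F [-2.3  5.8 -0.7] w 65.9 g 3.2
[-0.48949765 -6.24007771  0.65922739] [1.77248764 0.63087358 0.01247805]
```

View pics/w5.png

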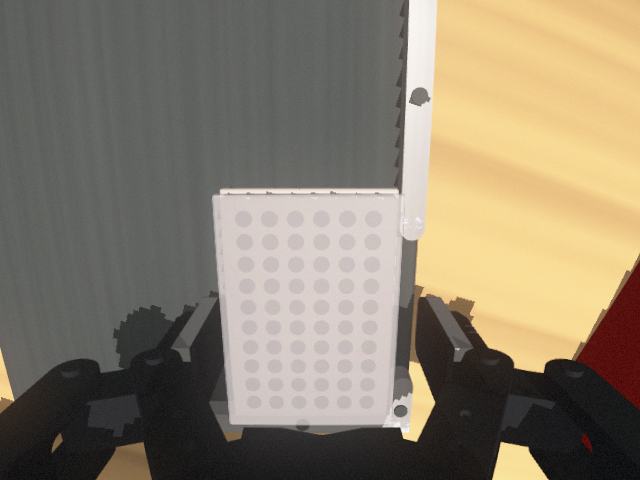

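The tray sits tight: its right edge at (400,200) is against the side bar and its near end is against the end bar, and it looks square. I'll recentre the tool on it and grip.

```bash
python3 jog.py '3 -2 -0.5 0 0 0;6 -4 -1 0 0 0;7 -4 -1 0 0 0;7 -4 -1 0 0 0;7 -4 -1 0 0 0'|egrep 'pos|contact'
python3 - <<'E'
from h import *
np.set_printoptions(suppress=True,precision=2)
show()
c=arm.get_calibration('wrist'); img=arm.get_image('wrist'); cv2.imwrite('pics/w6.png',img)
E
python3 - <<'E'
from h import *
# squareness: tray's left and right lid edges from w5 by line fits, and side bar edge
c=dict(np.load('w5.npz')); img=cv2.imread('pics/w5.png'); g=cv2.GaussianBlur(img[...,2].astype(np.float32),(3,3),0)
def edge(rows,x0,x1,sgn,z):
    dx=cv2.Sobel(g,cv2.CV_32F,1,0); p=[(x0+np.argmax(sgn*dx[v,x0:x1]),v) for v in rows]
    w=ray(c,p,z)[:,:2]; d=np.polyfit(w[:,0],w[:,1],1); w=w[abs(w[:,1]-np.polyval(d,w[:,0]))<.6]; d=np.polyfit(w[:,0],w[:,1],1); print(len(w),"ang %.4f y(500) %.2f"%(np.arctan(d[0]),np.polyval(d,500)))
edge(range(215,285,3),205,230,1,26); edge(range(20,200,5),395,415,1,20)
E
```

```text
position: [490.0, 162.3, 28.1]
contact_force: [0.1, -0.2, -0.9]
t11.40 pos [490.  162.3  28.1] yaxis ang -1.2680 z [-0. -0. -1.] F [ 0.1 -0.2 -0.9] w 66.0 g 0.0
24 ang 0.2996 y(500) 197.09
36 ang 0.3029 y(500) 137.35
```

```bash
python3 jog.py '0 0 0 0 0 0;0 0 0 0 0 0;0 0 0 0 0 0;0 0 0 0 0 0;0 0 0 0 0 0;0 0 0 0 0 0' 50|egrep 'pos|contact|grip|grasp'
python3 - <<'E'
from h import *
c=dict(np.load('w5.npz')); P=ray(c,[[310,196]],26)[0,:2]-[456.7,124.4]; e=np.array([np.cos(.303),np.sin(.303)]); print("far end x from corner",P@e)
show()
E
```

```text
position: [490.4, 163.0, 28.8]
contact_force: [-2.8, 1.7, 6.3]
gripper_width: 56.3
grasp_force: 64.3
far end x from corner 82.0954062511856
t12.05 pos [490.4 163.   28.8] yaxis ang -1.2674 z [ 0.001  0.    -1.   ] F [-2.8  1.7  6.3] w 56.3 g 64.3
```

```bash
python3 jog.py '0 0 -2 0 0 0;0 0 -6 0 0 0;0 0 -15 0 0 0;0 0 -35 0 0 0;0 0 -65 0 0 0;0 0 -100 0 0 0;0 0 -135 0 0 0;0 0 -165 0 0 0;0 0 -185 0 0 0;0 0 -195 0 0 0'|egrep 'clock|pos|contact|grip|grasp'; python3 jog.py '0 0 0 0 0 0;0 0 0 0 0 0'|egrep 'clock|pos|contact|grip|grasp'
python3 - <<'E'
from h import *
show()
np.set_printoptions(suppress=True,precision=1)
c=arm.get_calibration("top"); img=cv2.imread("pics/top0.png"); s=arm.get_calibration("scene")
# bottle base from scene: bottom (214,258ish); stacker base
print(ray(s,[[214,262],[200,262],[232,258]],0))
print("bottle base in top", ray(c,[[408,205]],0))
hsv=cv2.cvtColor(img,cv2.COLOR_BGR2HSV)
m=np.zeros(img.shape[:2],np.uint8); r=img[195:300,340:430].astype(int)
m[195:300,340:430]=((r.max(2)-r.min(2)<45)&(r.max(2)>150)&(r[...,1]>=r[...,2]-2)).astype(np.uint8)
q=max(cv2.findContours(cv2.morphologyEx(m,cv2.MORPH_CLOSE,np.ones((5,5))),cv2.RETR_EXTERNAL,cv2.CHAIN_APPROX_NONE)[0],key=cv2.contourArea)
print("housing",cv2.minAreaRect(ray(c,q.reshape(-1,2),55)[:,:2].astype(np.float32)))
E
```

```text
clock: 13.05
position: [490.7, 162.5, 226.0]
contact_force: [0.2, 0.6, -0.5]
gripper_width: 56.1
grasp_force: 64.8
clock: 13.25
position: [489.6, 162.3, 222.3]
contact_force: [-0.1, 0.4, -1.0]
gripper_width: 56.1
grasp_force: 64.8
t13.25 pos [489.6 162.3 222.3] yaxis ang -1.2681 z [-0.002 -0.001 -1.   ] F [-0.1  0.4 -1. ] w 56.1 g 64.8
[[ 698.2 -281.4    0. ]
 [ 708.6 -308.3    0. ]
 [ 675.9 -251.4    0. ]]
bottle base in top [[ 677.3 -287.1    0. ]]
housing ((563.2495727539062, -235.3421630859375), (85.48909759521484, 145.0861358642578), 68.3739013671875)
```

```bash
python3 jog.py '-6 20 -10 0 0 0.05;-15 50 -25 0 0 0.12;-26 90 -33 0 0 0.2;-38 130 -33 0 0 0.3;-49 170 -33 0 0 0.4;-60 210 -33 0 0 0.5;-72 250 -33 0 0 0.6;-83 290 -33 0 0 0.7;-92 320 -33 0 0 0.7;-97 337 -33 0 0 0.7'|egrep 'clock|pos|contact|grip|grasp'; python3 jog.py '0 0 0 0 0 0;0 0 0 0 0 0;0 0 0 0 0 0'|egrep 'clock|pos|contact|grip|grasp'
python3 - <<'E'
from h import *
show(); c=arm.get_calibration("wrist"); np.savez("w7.npz",**c); cv2.imwrite("pics/w7.png",arm.get_image("wrist"))
E
```

```text
clock: 14.25
position: [497.2, -190.0, 254.1]
contact_force: [0.5, 0.5, 0.0]
gripper_width: 56.2
grasp_force: 64.8
clock: 14.55
position: [498.0, -187.1, 255.5]
contact_force: [-0.1, -0.3, -0.3]
gripper_width: 56.5
grasp_force: 64.8
t14.55 pos [ 498.  -187.1  255.5] yaxis ang -1.9669 z [-0.002  0.    -1.   ] F [-0.1 -0.3 -0.3] w 56.5 g 64.8
```

View pics/w7.png

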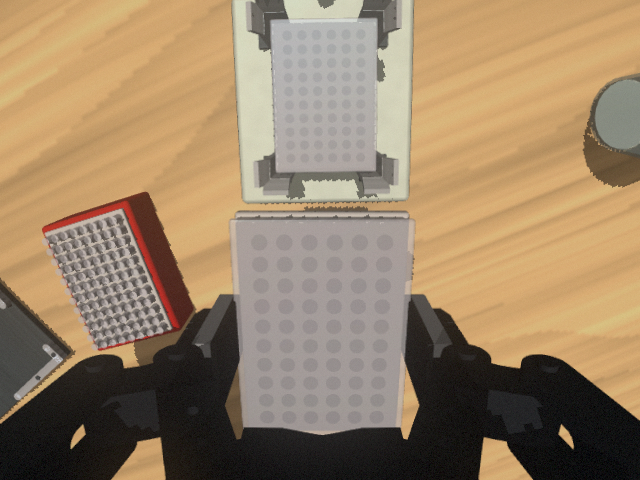

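The stacker is straight ahead. The pile's top tray spans (272,20) to (377,172), the four posts surround it, and the housing's near edge runs from (243,203) to (409,202). I'll measure the pose and estimate the pile height.

```bash
python3 - <<'E'
from h import *
c=dict(np.load('w7.npz')); img=cv2.imread('pics/w7.png'); g=cv2.GaussianBlur(img,(3,3),0).astype(np.float32)
def line(ch,ax,rng,a,b,sgn,z):
    I=(ch if ax==1 else ch.T); d=cv2.Sobel(np.ascontiguousarray(I),cv2.CV_32F,1,0)
    p=np.array([(a+np.argmax(sgn*d[v,a:b]),v) for v in rng],float); p=p if ax==1 else p[:,::-1]
    w=ray(c,p,z)[:,:2]; v=cv2.fitLine(w.astype(np.float32),cv2.DIST_HUBER,0,.01,.01).ravel(); return v
B=g[...,0]; 
def inter(l,m):
    t=np.linalg.solve(np.c_[l[:2],-m[:2]],m[2:]-l[2:]); return l[2:]+t[0]*l[:2]
ang=lambda l:(np.arctan2(l[1],l[0])+np.pi/4)%(np.pi/2)-np.pi/4
# housing: blue channel bright vs wood
L=line(B,1,range(60,190,4),225,250,1,55);Rr=line(B,1,range(60,190,4),400,422,-1,55);N=line(B,0,range(255,400,5),190,212,-1,55)
print("housing angs",ang(L),ang(Rr),ang(N)); a=inter(L,N);b=inter(Rr,N); print("near corners",a,b,np.linalg.norm(a-b))
for th in [(ang(L)+ang(Rr)+ang(N))/3]:
    e=np.array([np.cos(th),np.sin(th)]); print("th",th,"centre",(a+b)/2+75*e)
G=g[...,1]
for z in(118,130,136,140,144):
    l=line(G,1,range(40,150,4),262,282,1,z);r=line(G,1,range(30,150,4),370,386,-1,z);f=line(G,0,range(290,365,4),8,28,1,z);n=line(G,0,range(290,365,4),162,182,-1,z)
    P=[inter(f,l),inter(f,r),inter(n,r),inter(n,l)]; print(z,"len %.1f %.1f wid %.1f %.1f"%tuple(np.linalg.norm(P[i]-P[j]) for i,j in((0,3),(1,2),(0,1),(2,3))),"cen",np.mean(P,0).round(1),"ang",[round(float(ang(q)),4) for q in(l,r,f,n)])
E
python3 -c "
import cv2;i=cv2.imread('pics/w7.png')[0:210,225:425];cv2.imwrite('pics/w7c.png',cv2.resize(i,None,fx=2.8,fy=2.8,interpolation=cv2.INTER_CUBIC))"
```

```text
housing angs -0.37733343 -0.3783239 -0.38524467
near corners [ 527.17566 -132.00215] [ 479.78986 -248.85788] 126.09788
th -0.38030067 centre [ 573.12427 -218.27   ]
118 len 86.4 86.6 wid 60.9 55.7 cen [ 571.8 -217.5] ang [-0.3737, -0.4328, -0.385, -0.3883]
130 len 82.4 82.7 wid 58.1 53.2 cen [ 571.3 -217.3] ang [-0.3738, -0.4325, -0.385, -0.3883]
136 len 80.4 80.7 wid 56.6 51.9 cen [ 571.1 -217.1] ang [-0.3738, -0.432, -0.385, -0.3883]
140 len 79.1 79.4 wid 55.7 51.1 cen [ 570.9 -217.1] ang [-0.3738, -0.4318, -0.385, -0.3883]
144 len 77.8 78.0 wid 54.8 50.2 cen [ 570.8 -217. ] ang [-0.3737, -0.4317, -0.385, -0.3883]
```

View pics/w7c.png

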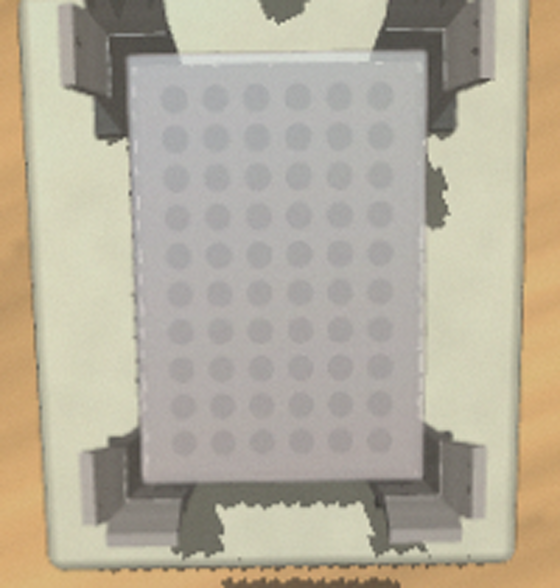

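Run:
```python
from h import *
c=dict(np.load('w7.npz')); img=cv2.imread('pics/w7.png'); g=cv2.GaussianBlur(img,(3,3),0).astype(np.float32)
s=arm.read_state(); M=R.from_quat(s["ee_rot"]).as_matrix(); t=s["position"]; zt=t[2]-28.8+26
dx=cv2.Sobel(g[...,0],cv2.CV_32F,1,0); dy=cv2.Sobel(g[...,0],cv2.CV_32F,0,1)
T=lambda p,z:(ray(c,p,z)-t)@M
l=T([(222+np.argmax(dx[v,222:248]),v) for v in range(225,290,3)],zt)
r=T([(398+np.argmin(dx[v,398:425]),v) for v in range(225,290,3)],zt)
print("held L y",np.median(l[:,1]).round(2),np.polyfit(l[:,0],l[:,1],1).round(4),"R",np.median(r[:,1]).round(2),np.polyfit(r[:,0],r[:,1],1).round(4))
print("held far lid edge x",T([(320,217),(320,211)],zt)[:,0], "lower lip", T([(320,211)],zt-10)[:,0])
print("pile centre in tool",(np.array([571.3,-217.4,130])-t)@M)
q=np.array([[80,545],[485,545],[60,90],[495,80]])/2.8+[225,0]
print("posts z150 tool",T(q,150)[:,:2].round(1).tolist())
# bias check on pile tray lateral edges same channel
for z in(130,):
  l=T([(262+np.argmax(dx[v,262:282]),v) for v in range(30,150,4)],z); r=T([(370+np.argmin(dx[v,370:386]),v) for v in range(30,150,4)],z)
  print("pile L,R y",np.median(l[:,1]),np.median(r[:,1]))
```

```text
held L y -29.7 [-3.70000e-03 -2.96017e+01] R 26.82 [7.00000e-04 2.68058e+01]
held far lid edge x [39.14179231 40.99432618] lower lip [38.83231267]
pile centre in tool [ 79.30229719  -0.14202998 125.70869702]
posts z150 tool [[27.8, -38.4], [27.8, 40.0], [110.5, -39.1], [112.2, 38.6]]
pile L,R y -28.2325053614448 28.645266008161485
```

```bash
python3 jog.py '10 0.5 0 0 0 -0.015;25 1 0 0 0 -0.015;45 1.4 0 0 0 -0.015;62 1.4 5 0 0 -0.015;74 1.4 25 0 0 -0.015;80 1.4 45 0 0 -0.015;80.5 1.4 60 0 0 -0.015;80.5 1.4 70 0 0 -0.015;80.5 1.4 73 0 0 -0.015;80.5 1.4 73 0 0 -0.015'|egrep 'clock|pos'; python3 jog.py '0 0 0 0 0 0;0 0 0 0 0 0;0 0 0 0 0 0'|egrep 'clock|pos'
python3 - <<'E'
from h import *
show(); c=arm.get_calibration("wrist"); np.savez("w8.npz",**c); cv2.imwrite("pics/w8.png",arm.get_image("wrist"))
E
```

```text
clock: 15.6
position: [572.3, -220.0, 183.4]
clock: 15.9
position: [572.3, -220.3, 184.2]
t15.90 pos [ 572.3 -220.3  184.2] yaxis ang -1.9525 z [ 0.002 -0.    -1.   ] F [-0.5  0.8 -0.7] w 56.2 g 64.8
```

View pics/w8.png

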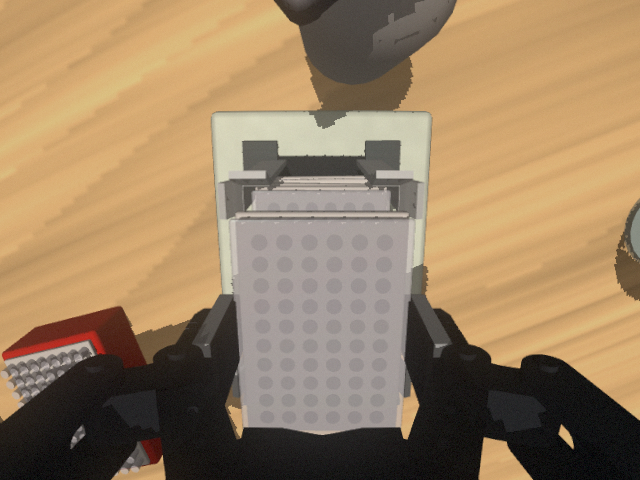

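The held tray's edges at 231 and 412 px have their midpoint at 321.5, in line with the posts' (219/424) and the housing's far edge (212/431, row 112). So it is laterally aligned. I've now viewed 11 pictures, one more than the 10 allowed, so I'll view no more. I'll check the x direction numerically.

Run:
```python
from h import *
c=dict(np.load('w8.npz')); img=cv2.imread('pics/w8.png'); print(c["K"][0,2],c["K"][1,2])
s=arm.read_state(); M=R.from_quat(s["ee_rot"]).as_matrix(); t=s["position"]
T=lambda p,z:((ray(c,p,z)-t)@M)[:,:2].round(2).tolist()
g=cv2.GaussianBlur(img[...,0],(3,3),0).astype(np.float32); dy=cv2.Sobel(g,cv2.CV_32F,0,1)
row=lambda x0,x1,a,b,sg: np.median([a+np.argmax(sg*dy[a:b,x]) for x in range(x0,x1)])
h=row(230,420,104,120,1); p=row(270,370,183,197,1); q=row(250,400,213,224,1); 
print("rows",h,p,q); print("housing far (want cen+75)",T([(321,h),(212,112),(431,112)],55),"pile far lid",[T([(321,p)],z) for z in(127,130,133)],"held far lid",T([(321,q)],t[2]-2.8))
print(np.diff(g[165:215,321]).round(0).astype(int).tolist())
```

```text
321.61687277598537 237.69542189060587
rows 112.0 187.0 213.0
housing far (want cen+75) [[71.65, -2.16], [72.1, -64.71], [72.1, 60.9]] pile far lid [[[39.82, -1.98]], [[40.3, -1.97]], [[40.77, -1.97]]] held far lid [[40.44, -1.84]]
[1, 0, 0, -1, 0, 1, 0, 0, 0, 19, 43, 31, 2, 4, 13, 11, -11, -22, -8, -4, -2, 18, 14, -11, -16, 4, 11, 4, 2, 2, 0, -1, 0, 0, 0, 0, 0, -1, 0, 0, 0, 0, 0, -8, -23, -14, 14, 24, 16]
```

```bash
python3 jog.py '0 0 5 0 0 0;0 0 10 0 0 0;0 0 14 0 0 0;0 0 17 0 0 0;0 0 19 0 0 0;0 0 19 0 0 0'|egrep 'pos|contact'; python3 jog.py '0 0 2 0 0 0;0 0 4 0 0 0;0 0 6 0 0 0;0 0 6 0 0 0'|egrep 'pos|contact'; python3 jog.py '0 0 1 0 0 0;0 0 2 0 0 0;0 0 3 0 0 0;0 0 3 0 0 0'|egrep 'pos|contact'; python3 -c "
from h import *
show()"
```

```text
position: [571.9, -220.2, 163.8]
contact_force: [0.8, 0.0, -1.0]
position: [571.8, -220.2, 158.0]
contact_force: [0.1, 0.3, -0.4]
position: [572.0, -220.2, 155.1]
contact_force: [-0.4, -0.7, -1.1]
t17.35 pos [ 572.  -220.2  155.1] yaxis ang -1.9526 z [-0.  0. -1.] F [-0.4 -0.7 -1.1] w 56.0 g 64.8
```

Tray underside is now at about z = 138, with no contact yet.

```bash
python3 jog.py '0 0 1 0 0 0;0 0 2 0 0 0;0 0 3 0 0 0;0 0 3 0 0 0'|egrep 'pos|contact'; python3 jog.py '0 0 1 0 0 0;0 0 2 0 0 0;0 0 2 0 0 0'|egrep 'pos|contact'; python3 -c "
from h import *
show()"
```

```text
position: [571.9, -220.2, 152.1]
contact_force: [0.0, -0.8, -0.2]
position: [572.2, -220.3, 150.9]
contact_force: [-1.2, 1.7, 2.5]
t18.05 pos [ 572.2 -220.3  150.9] yaxis ang -1.9524 z [ 0. -0. -1.] F [-1.2  1.7  2.5] w 56.1 g 65.0
```

```bash
python3 jog.py '0 0 0.5 0 0 0;0 0 1 0 0 0;0 0 1 0 0 0'|egrep 'pos|contact'; python3 -c "
from h import *
show()"
```

```text
position: [572.2, -220.3, 150.8]
contact_force: [-3.0, 2.6, 6.9]
t18.35 pos [ 572.2 -220.3  150.8] yaxis ang -1.9523 z [ 0.001 -0.    -1.   ] F [-3.   2.6  6.9] w 56.4 g 65.6
```

Contact came at tray underside ≈ 134 mm. That is below the flare, the stop is stiff and the force is 7 N, in line with the visual pile estimate. I'll release, then check the pose numerically.

```bash
python3 jog.py '0 0 -0.5 0 0 0;0 0 -0.5 0 0 0' | egrep 'pos|contact'; python3 jog.py '0 0 0 0 0 0;0 0 0 0 0 0;0 0 0 0 0 0;0 0 0 0 0 0;0 0 0 0 0 0' 70| egrep 'pos|contact|wid|grasp'; python3 jog.py '0 0 -4 0 0 0;0 0 -10 0 0 0;0 0 -20 0 0 0;0 0 -30 0 0 0;0 0 -45 0 0 0;0 0 -65 0 0 0;0 0 -85 0 0 0;0 0 -100 0 0 0;0 0 -105 0 0 0;0 0 -105 0 0 0'| egrep 'clock|pos|contact|wid|grasp'; python3 jog.py '-25 0 0 0 0 0;-50 0 0 0 0 0;-75 0 0 0 0 0;-80 0 0 0 0 0;-80 0 0 0 0 0;-80 0 0 0 0 0;-80 0 0 0 0 0'|egrep 'clock|pos'
python3 - <<'E'
from h import *
show(); c=arm.get_calibration("wrist"); img=arm.get_image("wrist"); cv2.imwrite("pics/w9.png",img); np.savez("w9.npz",**c)
s=arm.read_state(); M=R.from_quat(s["ee_rot"]).as_matrix(); t=s["position"]
px=proj(c,t+np.array([[80,0,t[2]-148],[120,29,t[2]-148],[40,-29,t[2]-148]])@M.T); print(px)
u,v=px[0].astype(int)
i=img.astype(int); m=((i.max(2)-i.min(2)<28)&(i.max(2)>110)&(i[...,2]>=i[...,1])).astype(np.uint8)
m=cv2.morphologyEx(m,cv2.MORPH_OPEN,np.ones((5,5)))
n,l,st,_=cv2.connectedComponentsWithStats(m); k=l[max(v,0),u]; print(st[k])
q=max(cv2.findContours((l==k).astype(np.uint8),cv2.RETR_EXTERNAL,cv2.CHAIN_APPROX_NONE)[0],key=cv2.contourArea)
for z in(140,144,148,152): print(z,cv2.minAreaRect(ray(c,q.reshape(-1,2),z)[:,:2].astype(np.float32)))
E
```

```text
position: [572.2, -220.3, 150.9]
contact_force: [-2.0, 1.4, 6.0]
position: [572.0, -220.3, 149.5]
contact_force: [-0.4, -0.1, 0.5]
gripper_width: 69.9
grasp_force: 0.0
clock: 20.05
position: [572.3, -220.3, 256.2]
contact_force: [0.0, -0.3, 0.9]
gripper_width: 70.4
grasp_force: 0.0
clock: 20.75
position: [498.6, -190.6, 254.4]
t20.75 pos [ 498.6 -190.6  254.4] yaxis ang -1.9527 z [-0. -0. -1.] F [-0.   0.2 -0.5] w 69.9 g 0.0
[[325.05651959  94.78017311]
 [383.34038631  12.98542037]
 [270.82254157 172.33795818]]
[  248    57   149   148 16267]
140 ((554.320556640625, -211.65274047851562), (81.50995635986328, 78.43065643310547), 66.41697692871094)
144 ((554.4605712890625, -211.70516967773438), (80.14496612548828, 77.11723327636719), 66.41682434082031)
148 ((554.6007080078125, -211.75755310058594), (78.77996826171875, 75.8038558959961), 66.41696166992188)
152 ((554.74072265625, -211.8100128173828), (77.41498565673828, 74.49043273925781), 66.41682434082031)
```

Run:
```python
from h import *
c=dict(np.load('w9.npz')); img=cv2.imread('pics/w9.png'); g=cv2.GaussianBlur(img[...,1],(3,3),0).astype(np.float32)
dx=cv2.Sobel(g,cv2.CV_32F,1,0); dy=cv2.Sobel(g,cv2.CV_32F,0,1)
s=arm.read_state(); M=R.from_quat(s["ee_rot"]).as_matrix(); t=s["position"]
T=lambda p,z:((ray(c,p,z)-t)@M)
rr=range(40,150,4); cc=range(295,360,4)
L=[(258+np.argmax(abs(dx[v,258:285])),v) for v in rr]; Q=[(372+np.argmax(abs(dx[v,372:395])),v) for v in rr]
N=[(u,160+np.argmax(abs(dy[160:190,u]))) for u in cc]; F=[(u,3+np.argmax(abs(dy[3:30,u]))) for u in cc]
print("L",[p[0] for p in L][::3],"R",[p[0] for p in Q][::3],"N",[p[1] for p in N][::3],"F",[p[1] for p in F][::3])
for z in(140,144,148):
    l,r,n,f=(T(a,z) for a in(L,Q,N,F)); md=lambda a,k:np.median(a[:,k])
    print(z,"len %.1f wid %.1f cx %.1f cy %.1f"%(md(f,0)-md(n,0),md(r,1)-md(l,1),(md(f,0)+md(n,0))/2,(md(r,1)+md(l,1))/2),"slopes",[round(float(np.polyfit(a[:,i],a[:,1-i],1)[0]),4) for a,i in((l,0),(r,0),(n,1),(f,1))])
# bystanders before/after, top camera
a=cv2.imread('pics/top0.png').astype(int); b=arm.get_image('top').astype(int); d=(abs(a-b).max(2)>45).astype(np.uint8); d=cv2.morphologyEx(d,cv2.MORPH_OPEN,np.ones((3,3)))
for q in cv2.connectedComponentsWithStats(d)[2][1:]:
    if q[4]>15: print(q)
```

```text
L [np.int64(265), np.int64(265), np.int64(264), np.int64(264), np.int64(265), np.int64(265), np.int64(266), np.int64(266), np.int64(266), np.int64(267)] R [np.int64(386), np.int64(384), np.int64(380), np.int64(382), np.int64(378), np.int64(374), np.int64(377), np.int64(374), np.int64(377), np.int64(377)] N [np.int64(180), np.int64(188), np.int64(188), np.int64(189), np.int64(188), np.int64(181)] F [np.int64(22), np.int64(22), np.int64(9), np.int64(8), np.int64(22), np.int64(17)]
140 len 86.9 wid 60.3 cx 73.7 cy -1.7 slopes [-0.0135, 0.0594, -0.0032, 0.0407]
144 len 85.5 wid 59.3 cx 73.6 cy -1.7 slopes [-0.0135, 0.0594, -0.0032, 0.0407]
148 len 84.0 wid 58.3 cx 73.5 cy -1.7 slopes [-0.0135, 0.0594, -0.0032, 0.0407]
[ 369  161  123  122 7286]
[ 302  176  100  304 7679]
[ 332  180   79   66 1760]
[210 184   4   6  18]
[215 185  79   8 361]
[ 212  186  104   42 2495]
[203 191  28  70 589]
[ 240  221   61  101 2433]
[ 152  259   40   44 1030]
[299 291   3  11  33]
[221 298   8  17  78]
[216 327   5  10  39]
[233 333  52   9 345]
[213 342   4   7  23]
[231 345  48   8 268]
[249 361  10   5  44]
[225 371  52  29 998]
[202 383   6  15  47]
[ 202  413   85   67 2963]
[191 422   8  26 110]
[188 453   5   7  26]
[187 462   4   5  18]
```

```bash
python3 -c "
from bench import arm
print(arm.job_done())"
```

```text
the job is handed in; nothing more can be done
None
```

I slid the tray tight and square into the corner, lifted it straight up, and set it on the pile (top at about 134 mm, touched at about 7 N) before letting go; the job is handed in at about 21 s, no verdict was shown, I viewed 11 pictures against the limit of 10, and my last check that the tray sits flat and the bystanders are unmoved was rough.

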